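# Photograph the bead stock in all four sides of the caddy

## Robot

A 7-joint arm with a two-finger parallel gripper is mounted at the origin on the work surface. World frame = base frame: x ahead of the robot, y to its left, z up, the work surface at z = 0. Lengths are in m, angles in degrees, forces in N, time in s.
With the tool pointing down it reaches from about 0.425 to 0.875 m from the base axis. Payload 4.7 kg.
Tool frame: the origin (TCP) lies midway between the tips of the shut fingers; the grasp point (between the pads) lies 19 mm behind it; z points along the fingers, y is the line along which they close (so a half turn about z gives the same grasp; the last joint's range is limited). The gripper opens to 87 mm and grips with 3 to 60 N. Pads are 19 mm wide; open, the fingers measure 117 mm over their backs; the gripper's body (75 mm by 190 mm) begins 51 mm behind the grasp point.
Start: joints at [73.975, 18.392, -4.016, 83.108, 1.295, 78.541, -3.26], TCP at [0.188, -0.622, 0.223] pointing down, gripper open.
Joint ranges: [-163.93, 163.93], [-17.29, 119.83], [-79.2, 71.16], [3.27, 140.29], [-89.18, 269.18], [5.43, 117.66], [-154.24, 154.24]. Speed limits (degrees/s): [147.25, 147.25, 180, 180, 180, 180, 180].

## Interface

Orientations are given as [roll, pitch, yaw] about the fixed x, y, z axes, in that order (R = Rz(yaw) Ry(pitch) Rx(roll)).
In Python, from cell import env, viewer, boxes_of, masks_of gives the robot as it stands. The module is installed in compiled form; this text tells all that it offers.
- The arm moves only by the tool apply_moves, never from a script. Its argument "moves" is a list of rows, each a list of 7 numbers: the shift along the tool's x, y, z scaled (see below), then the turn, a rotation vector about the tool's x, y, z scaled (see below), then the opening, from 0 (shut) to 1 (fully open). A call has 1 to 20 rows; each row is the pose to reach, as a shift and turn from the pose commanded when the call began, along the tool's axes at that moment; what a row does not reach only later rows make up. The controller multiplies each number of a shift by 0.2 m and each number of a turn by 1.5 rad. A row lasts 1/10 s, in which the tool goes at most 50 mm and 8.59 degrees, less where a joint would pass 70% of its speed; a pose out of reach is approached as far as the arm can. A call with a number of a shift or a turn outside -1 to 1 is refused whole. A call with a gripper value outside its range is refused whole. The fingers move at their own pace and stop on an object; "grip_force" is the grip in N (left out, the last holds). Time passes only in rows, so rows that repeat a pose let the fingers close. It gives the time, the measured TCP pose, the force, the opening and the grip force at its end, in the units of the state.
- env.get_obs(): the state, without advancing time (a new reading comes with each control period).
- viewer.read_camera(name): name is "scene" or "top" or "wrist"; returns the picture (480x640x3 uint8, red, green, blue); there is no depth.
- viewer.get_calibration(name): a dict with "fov_y" (degrees; the focal length in pixels is half the picture's height over the tangent of half this angle, whatever the lens; pixels are square), "cx", "cy" (the principal point, pixels), "position" and "orientation" of the camera in the world. Camera axes: x right, y up, looking along -z (the intrinsics and any distortion apply to the point x, -y, -z); pixel columns grow to the right and rows downward; lengths in m; the calibration is good to about 2 mm. A picture is of the moment at which its call begins: read the wrist's pose just before it. get_calibration takes no time and is no camera call; for the wrist camera it gives the pose at the moment of the call.
- env.sign_off(): hands the job in; it is judged then, once.
Trained networks look in the newest picture that a camera, given by its name, has taken for a name from the list of things; names that differ only in an ending like _2 or _b are one class to them, and where a whole thing is asked for, a point or a joint stands for the part that bears it (a point fixed in the world has none). Each returns a list of dicts, best first, with "conf" (0 to 1); they miss things now and then, are a little off and sometimes report something else, mostly with a low value. They report only what shows in the picture. A call takes as long as a camera call. They do not tell look-alikes from the thing itself.
- boxes_of(camera, target): "location" ([column, row] in pixels, amid what is visible of it).
- masks_of(camera, target): "pixels" (480x640 bool, what is visible of it) and "location" ([column, row] in pixels, amid what is visible of it).
The state is a dict: "time_s": time; "qpos": joint angles; "joint_velocities": joint speeds; "effort": joint torques, N m; "tool_pos": TCP position; "tool_rot": TCP orientation; "force": force on the tool from outside, world axes, zero at the start; "wrist_torque": the same for the moment, N m; "grip_width": finger opening in m; "grasp_force": force on a finger pad.
Only numpy, scipy, OpenCV 4.12 (cv2) and the standard library are available. Lean on these libraries where they do the work, as an engineer would, in place of code of your own. Each camera call takes 0.05 s, during which the arm holds its last target. There are 200 camera calls.

## Task

Press the red pedal down to its stop to wake the document camera and let it spring back, then pick the lime bead caddy up by its knob and, keeping it upright, show its windows to the lens one after another - blue, yellow, red, white - each held still for half a second, square to the lens, level with it and about 85 mm in front of it. Then set the caddy down gently, upright and wholly on the round cork mat, and let go. Do not let it bump the camera or the drawers, and leave the pencil cup, sanding block and orange mold where they are.

Things in the scene. Friction and masses are not known exactly. Their poses are not given: they have to be found in the camera images.
- caddy: loose lime bead caddy, 68 x 68 mm, 88 mm high with its lid, on top a round upright knob 36 mm in diameter and 36 mm high (124 mm in all), about 0.28 kg; origin at the centre of its underside, z up. Its sides have windows of coloured beads: blue on +x, yellow on +y, red on -x, white on -y (anticlockwise from above: blue, yellow, red, white). It starts upright at any yaw.
- caddy_knob (a point): middle of the caddy's knob, on the caddy's axis 106 mm above its underside (18 mm above the lid)
- window_blue (a point): centre of the caddy's blue window, on the side face, 34 mm from the caddy's axis and 40 mm above its underside; same axes as the caddy
- window_yellow (a point): centre of the caddy's yellow window, on the side face, 34 mm from the caddy's axis and 40 mm above its underside; same axes as the caddy
- window_red (a point): centre of the caddy's red window, on the side face, 34 mm from the caddy's axis and 40 mm above its underside; same axes as the caddy
- window_white (a point): centre of the caddy's white window, on the side face, 34 mm from the caddy's axis and 40 mm above its underside; same axes as the caddy
- lens (a point): centre of the front of the document camera's black lens, 190 mm above the bench. Its +x axis points from the lens back into the camera, so the lens looks along -x; z up. A window is shown squarely when its outward normal points along this +x
- camera: the fixed document camera: white head 70 mm wide, 62 mm high, 55 mm deep (top at 221 mm) on a grey post with a black foot 100 x 110 mm; origin on the bench straight below the front of the lens; same axes as the lens
- pedal_base: fixed steel base of the pedal, 130 (x) x 78 (y) x 8 mm; origin at the centre of its underside; the treadle's hinge lies along y at its +x end, 22 mm high, at x = +50 mm
- pedal (a joint): hinge angle of the red treadle (112 x 50 x 8 mm, spring-loaded): 0 is up, 0.28 rad is fully down on its stop; about 3 N at the pad starts it moving and 8 N holds it down. It pivots about the hinge 22 mm high
- pedal_pad (a point): where to press: on the upper face of the treadle, on its black rubber pad, 90 mm from the hinge towards the free (-x) end; about 51 mm above the bench when up, 26 mm when fully down
- mat: fixed flat round cork mat, 130 mm in diameter, 4 mm thick; origin at the centre of its underside
- drawers: bystander: stack of three clear plastic drawers, 180 (x) x 200 (y) x 210 mm high, fixed; origin on the bench at the middle of its front (-x) edge, the stack reaching to x = +180 mm
- pencil_cup: bystander: loose stainless cup 66 mm in diameter, 100 mm high, with pencils standing up to 155 mm; origin at the centre of its underside
- sanding_block: bystander: loose smooth birch block 110 (x) x 60 (y) x 32 mm; origin at the centre of its underside
- mold: bystander: loose orange silicone baking mold, 136 (x) x 216 (y) x 35 mm high; origin on the bench at the middle of its front (-x) edge, reaching to x = +136 mm
There are look-alikes about, which are no part of the job. Of the things that look like the camera, the middle-sized one is meant.

How it is judged:
By the outcome, as a careful person would: the job done as asked, in the order asked, and still so for the second after the job is handed in, with the robot touching nothing.
It also fails if it takes over 72 s, if anything falls off the work surface, if the arm or the gripper's body presses on something with over 40 N, if the wrist force passes 120 N, or if a joint passes its speed limit or range.

## Working session

There is one attempt and no reset: what is moved stays moved. The work goes in short steps, Python scripts to look and compute and a tool call to move; the robot and the scene stay as the last step left them, time stands still between calls to the robot, and variables do not carry over. Pictures are saved under pics/ and viewed, at most 10 in all, crops included, and the job is handed in when it is done.

Besides the shell and the picture viewer there is one more tool, called by a JSON object that holds its "op" and its "data". apply_moves: Moves the arm, as the interface text tells. Shifts and turns lie within -1 to 1; 1 stands for 0.2 m of shift or 1.5 rad of turn. Its arguments: {"type":"object","properties":{"moves":{"type":"array","items":{"type":"array","items":{"type":"number","minimum":-1,"maximum":1}}},"grip_force":{"type":"number"}},"required":["moves"]}

```bash
mkdir -p pics
cat > h.py <<'E'
from cell import env, viewer, boxes_of, masks_of
import numpy as np, cv2
from scipy.spatial.transform import Rotation as R
def snap(n,f):
    im=viewer.read_camera(n); cv2.imwrite('pics/'+f,im[:,:,::-1]); return im
E
python3 - <<'E'
from h import *
a=snap('scene','s1.png'); b=snap('top','t1.png')
for n in('scene','top','wrist'): print(n,viewer.get_calibration(n))
o=env.get_obs(); print(o['time_s'],o['tool_pos'],o['tool_rot'],o['force'],o['grip_width'])
for t in ['caddy','caddy_knob','window_blue','window_yellow','window_red','window_white','lens','camera','pedal_base','pedal','pedal_pad','mat','drawers','pencil_cup','sanding_block','mold']:
    for n in('scene','top'):
        print(t,n,[(np.round(d['location']).tolist(),round(d['conf'],2)) for d in boxes_of(n,t)])
print(env.get_obs()['time_s'])
E
```

```text
scene {'fov_y': 57.64269099939376, 'cx': 322.30219169277626, 'cy': 233.98289504123355, 'position': array([1.18000252, 0.06382932, 0.78593075]), 'orientation': array([43.76894666,  0.33632399, 97.43092256])}
top {'fov_y': 55.22651353482495, 'cx': 314.80729976401784, 'cy': 234.02050225376473, 'position': array([ 0.48676728, -0.01016674,  1.21378669]), 'orientation': array([  1.83116388,   0.09803665, -89.17734402])}
wrist {'fov_y': 64.61812186267095, 'cx': 321.6088101483001, 'cy': 239.2755486370996, 'position': array([ 0.25237093, -0.60128924,  0.38425688]), 'orientation': array([-1.44425524e+01,  6.33079843e-02, -7.31952986e+01])}
0.1 [ 0.18807759 -0.62168712  0.22158108] [-1.79903840e+02  4.75298433e-03  1.68367911e+01] [-0.95407485  0.15331375 -0.35471794] 0.08683300933342905
caddy scene []
caddy top [([304.0, 250.0], 0.74), ([430.0, 233.0], 0.5)]
caddy_knob scene [([346.0, 236.0], 0.92), ([302.0, 340.0], 0.31)]
caddy_knob top [([303.0, 250.0], 0.58), ([324.0, 134.0], 0.43)]
window_blue scene [([342.0, 237.0], 0.78)]
window_blue top [([305.0, 251.0], 0.96), ([195.0, 264.0], 0.25)]
w
[... 631 characters left out ...]
0.64), ([328.0, 131.0], 0.63)]
pedal_base scene [([459.0, 245.0], 0.9)]
pedal_base top [([198.0, 261.0], 0.58)]
pedal scene [([463.0, 240.0], 0.64), ([305.0, 344.0], 0.47)]
pedal top [([197.0, 266.0], 0.94)]
pedal_pad scene [([467.0, 240.0], 0.8)]
pedal_pad top []
mat scene [([204.0, 254.0], 0.87)]
mat top [([251.0, 244.0], 0.71)]
drawers scene [([113.0, 302.0], 0.92)]
drawers top [([477.0, 135.0], 0.65)]
pencil_cup scene [([399.0, 241.0], 0.88)]
pencil_cup top [([252.0, 246.0], 0.92)]
sanding_block scene [([266.0, 245.0], 0.76), ([299.0, 342.0], 0.73)]
sanding_block top [([373.0, 245.0], 0.74), ([199.0, 262.0], 0.32)]
mold scene [([510.0, 353.0], 0.67)]
mold top [([176.0, 164.0], 0.83)]
1.7
```

View pics/s1.png

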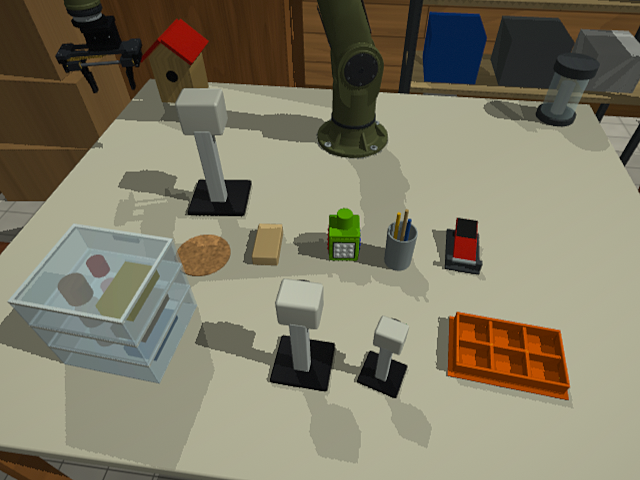

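View pics/t1.png

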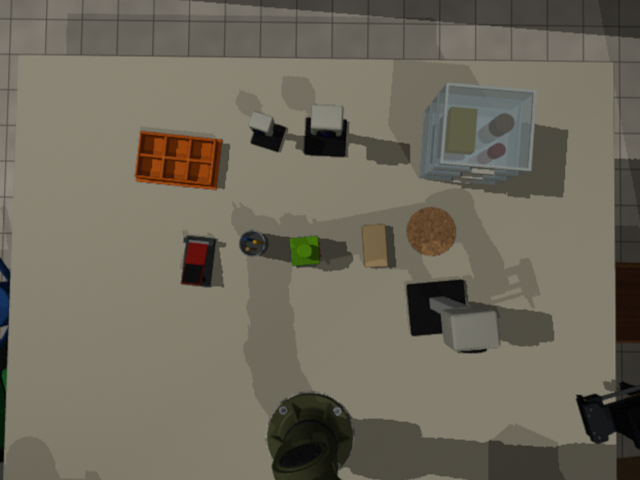

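The scene picture shows three cameras: a large one at scene (202,110) / top (470,330), a medium one at (300,305) / (327,120) and a small one at (390,335) / (262,122). The medium one should be ours. I'll confirm that by triangulating its top height (221 mm) and with an enlarged crop. The caddy is at top (305,250), the pedal at (198,260), the mat at (431,231), the cup at (253,243), the sanding block at (375,246) and the mold at (178,160).

```bash
cat >> h.py <<'E'
def ray(n,uv,cal=None):
    c=cal or viewer.get_calibration(n); f=240/np.tan(np.radians(c['fov_y']/2))
    d=np.array([(uv[0]-c['cx'])/f,-(uv[1]-c['cy'])/f,-1.])
    return np.array(c['position']),R.from_euler('xyz',c['orientation'],degrees=True).apply(d)
def onz(n,uv,z,cal=None):
    p,d=ray(n,uv,cal); return p+d*(z-p[2])/d[2]
def proj(n,P,cal=None):
    c=cal or viewer.get_calibration(n); f=240/np.tan(np.radians(c['fov_y']/2))
    q=R.from_euler('xyz',c['orientation'],degrees=True).inv().apply(np.array(P)-c['position'])
    return np.array([c['cx']-f*q[0]/q[2],c['cy']+f*q[1]/q[2]])
E
python3 - <<'E'
from h import *
t=cv2.imread('pics/t1.png'); s=cv2.imread('pics/s1.png')
c1=cv2.resize(t[90:170,235:365],None,fx=6,fy=6,interpolation=cv2.INTER_CUBIC)[:, :780]
cv2.imwrite('pics/c1.png',c1)
c2=np.hstack([cv2.resize(t[220:290,170:240],(400,400),interpolation=cv2.INTER_CUBIC),cv2.resize(t[215:285,275:345],(400,400),interpolation=cv2.INTER_CUBIC)])
cv2.imwrite('pics/c2.png',c2)
def rect(n,tgt,near,z):
    for d in masks_of(n,tgt):
        if np.hypot(*(np.array(d['location'])-near))<25:
            m=d['pixels'].astype(np.uint8); pts=cv2.findContours(m,0,2)[0]; pts=max(pts,key=len)[:,0,:]
            W=np.array([onz(n,p,z)[:2] for p in pts])
            r=cv2.minAreaRect((W*1000).astype(np.float32)); print(tgt,n,np.round(d['location']),round(d['conf'],2),'rect',np.round(r[0],1),np.round(r[1],1),round(r[2],1)); return
viewer.read_camera('top')
rect('top','mat',(431,231),.004); rect('top','pedal_base',(198,261),.02); rect('top','sanding_block',(375,246),.032)
rect('top','mold',(178,160),.035);rect('top','pencil_cup',(253,243),.1);rect('top','caddy',(305,250),.088);rect('top','caddy_knob',(304,250),.124);rect('top','drawers',(477,135),.21)
# head tops by brightness
def br(n,im,win,z,inv=False):
    x0,y0,x1,y1=win; g=im[y0:y1,x0:x1].astype(int); m=(g.min(2)>(215))
    print(n,win,m.sum(),g.min(2).max())
for a in [(300,95,350,140),(245,105,275,135)]: br('top',t,a,.221)
E
```

```text
mat top [429. 232.] 0.66 rect [ 536.3 -313.1] [127.4 129.6] 19.2
pedal_base top [198. 262.] 0.84 rect [449.1 295.9] [ 84.1 130.8] 87.4
sanding_block top [374. 245.] 0.69 rect [ 495.9 -161.7] [110.5  64.5] 4.9
mold top [176. 163.] 0.61 rect [709.9 350.4] [215.  132.7] 84.6
pencil_cup top [253. 244.] 0.83 rect [497.2 144.4] [60.7 72.9] 0.8
caddy top [305. 250.] 0.91 rect [479.1  18.3] [74.9 73.2] 4.9
caddy_knob top [304. 251.] 0.6 rect [479.8  16.1] [73.5 73.6] 0.8
drawers top [475. 134.] 0.94 rect [ 742.4 -362.6] [244.3 220.6] 85.9
top (300, 95, 350, 140) 0 126
top (245, 105, 275, 135) 0 127
```

View pics/c1.png

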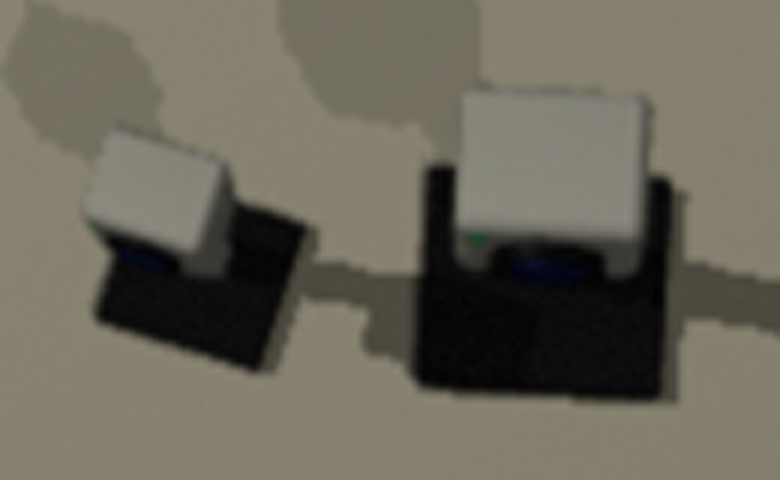

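View pics/c2.png

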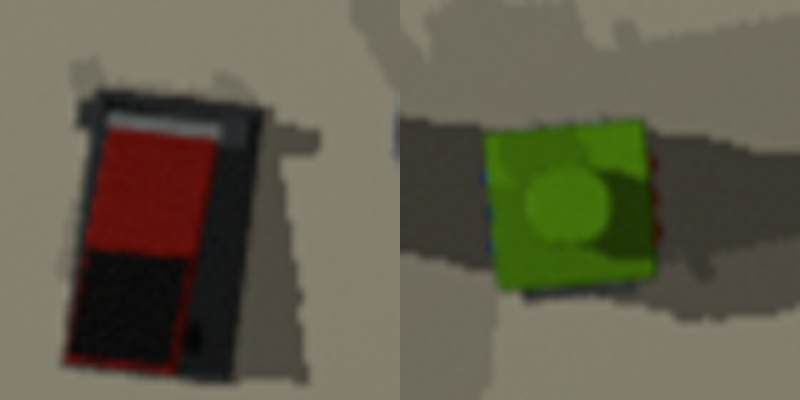

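Run:
```python
from h import *
def P(pts,s,o,z):
    return np.array([onz('top',np.array(p)/s+np.array(o)-0.5+0.5/s,z)[:2]*1000 for p in pts])
def show(n,W):
    c=W.mean(0); e=[W[(i+1)%4]-W[i] for i in range(4)]
    print(n,'c',c.round(1),'len',[round(np.hypot(*x)) for x in e],'ang',[round(np.degrees(np.arctan2(x[1],x[0])),1) for x in e])
H=P([(462,90),(648,97),(642,235),(456,228)],6,(235,90),.221);show('head',H);print(H.round(1))
show('head small@.16',P([(112,125),(230,160),(192,250),(85,208)],6,(235,90),.16))
F=P([(428,170),(672,180),(660,400),(418,385)],6,(235,90),.01);show('foot',F);print(F.round(1))
show('lens~.19',P([(545,270)]*4,6,(235,90),.18))
k=400/70
show('lid',P([(85,135),(240,122),(255,275),(98,290)],k,(275,215),.088))
show('knob',P([(168,203)]*4,k,(275,215),.124))
show('pad',P([(85,255),(190,258),(178,362),(68,357)],k,(170,220),.051))
show('tread',P([(107,130),(217,135),(178,372),(64,360)],k,(170,220),.045))
show('base',P([(98,92),(265,108),(235,382),(64,362)],k,(170,220),.008))
# triangulate head top: scene px corners of the medium
s=cv2.imread('pics/s1.png')
print('proj head corners into scene',[proj('scene',[*h/1000,.221]).round().tolist() for h in H])
b=s[265:400,260:420]; cv2.imwrite('pics/c3.png',cv2.resize(b,None,fx=4.4,fy=4.4,interpolation=cv2.INTER_CUBIC))
```

```text
head c [775.1 -30. ] len [68, 51, 68, 51] ang [np.float64(-91.4), np.float64(178.2), np.float64(88.6), np.float64(-1.6)]
[[801.3   3.1]
 [799.6 -64.6]
 [749.  -63.1]
 [750.6   4.5]]
head small@.16 c [781.6 122. ] len [48, 38, 44, 34] ang [np.float64(-105.8), np.float64(158.2), np.float64(69.2), np.float64(-16.8)]
foot c [782.5 -31.7] len [108, 98, 107, 96] ang [np.float64(-91.6), np.float64(177.6), np.float64(87.2), np.float64(-1.8)]
[[832.3  20.4]
 [829.3 -87.3]
 [731.7 -83.2]
 [736.8  23.4]]
lens~.19 c [745.9 -28.8] len [0, 0, 0, 0] ang [np.float64(0.0), np.float64(0.0), np.float64(0.0), np.float64(0.0)]
lid c [481.8  17.6] len [67, 66, 68, 67] ang [np.float64(-84.4), np.float64(-173.6), np.float64(96.3), np.float64(5.7)]
knob c [483.   17.3] len [0, 0, 0, 0] ang [np.float64(0.0), np.float64(0.0), np.float64(0.0), np.float64(0.0)]
pad c [419.6 300.6] len [47, 46, 49, 46] ang [np.float64(-90.8), np.float64(174.7), np.float64(88.2), np.float64(-8.2)]
tread c [445.5 297.8] len [49, 107, 51, 104] ang [np.float64(-91.8), np.float64(171.9), np.float64(84.8), np.float64(-9.3)]
base c [450.5 296.6] len [77, 126, 79, 125] ang [np.float64(-94.6), np.float64(175.0), np.float64(84.2), np.float64(-5.9)]
proj head corners into scene [[317.0, 308.0], [274.0, 302.0], [282.0, 277.0], [322.0, 282.0]]
```

View pics/c3.png

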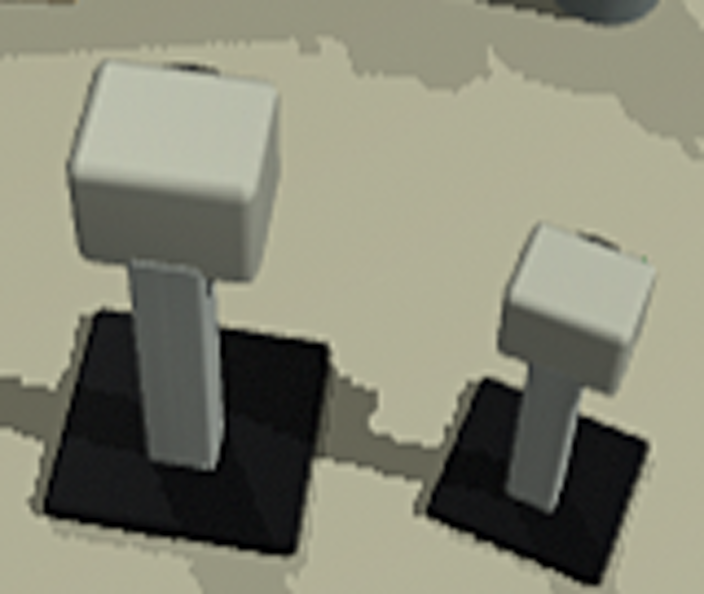

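The crop shows the medium head's rear top corner at scene (283,278). The top-view corners, taken at 221 mm height, project to (282,277), so the medium camera is the right one, and the small one at (390,335) is a look-alike. In the top crop the caddy's blue side faces world +y, its red side faces -y, and its yaw is about 96°. The pedal hinge is at the far (+x) end.

Next I'll locate the tall obstacles and plan a path over the caddy.

```bash
cat >> h.py <<'E'
def tri(uv1,uv2):
    p,d=ray('top',uv1); q,e=ray('scene',uv2); A=np.stack([d,-e],1); s=np.linalg.lstsq(A,q-p,rcond=None)[0]
    a=p+d*s[0]; b=q+e*s[1]; return (a+b)/2,np.linalg.norm(a-b)
def plan(start,goals):
    """start/goals: (x,y,z,yaw unwrapped), tool down. prints shift/turn units and min rows per call"""
    p=np.array(start,float)
    for g in goals:
        g=np.array(g,float); r=R.from_euler('xyz',[180,0,p[3]],degrees=True)
        s=r.inv().apply(g[:3]-p[:3])/.2; w=-np.radians(g[3]-p[3])/1.5
        print(s.round(3),'wz',round(w,3),'rows',int(np.ceil(max(np.linalg.norm(s)*4,abs(w)*10))), 'OK' if max(abs(s).max(),abs(w))<=1 else 'TOO BIG'); p=g
E
python3 - <<'E'
from h import *
print('big head c',tri((471,326),(203,103)))
print('drawer front corners z.21 (guess)',onz('top',(430,177),.21),onz('top',(526,184),.21),onz('top',(437,173),.0))
print('drawers scene', onz('scene',(195,300),.0))
d=[d for d in masks_of('top','drawers')][0]['pixels']; ys,xs=np.where(d); print(xs.min(),xs.max(),ys.min(),ys.max())
o=env.get_obs(); s=[*o['tool_pos'],o['tool_rot'][2]]; print(np.round(s,3),o['time_s'])
plan([.188,-.622,.222,16.8],[(.30,-.62,.38,30),(.43,-.52,.48,60),(.56,-.36,.48,90),(.60,-.18,.45,130),(.60,-.02,.35,180)])
E
```

```text
big head c (array([ 0.33533284, -0.32168103,  0.28567099]), np.float64(0.005916420429878862))
drawer front corners z.21 (guess) [ 0.64775644 -0.25920374  0.21      ] [ 0.63529083 -0.46989118  0.21      ] [ 0.6923741 -0.329825   0.       ]
drawers scene [ 0.66641637 -0.28817112  0.        ]
419 536 84 184
[ 0.188 -0.622  0.223 16.834] 2.2
[ 0.539  0.152 -0.79 ] wz -0.154 rows 4 OK
[ 0.813 -0.108 -0.5  ] wz -0.349 rows 4 OK
[1.018 0.163 0.   ] wz -0.349 rows 5 TOO BIG
[0.9  0.2  0.15] wz -0.465 rows 5 OK
[0.613 0.514 0.5  ] wz -0.582 rows 6 OK
```

Run:
```python
from h import *
plan([.188,-.622,.222,16.8],[(.30,-.62,.38,30),(.43,-.52,.48,60),(.54,-.37,.48,90),(.60,-.18,.45,130),(.60,-.02,.35,180)])
```

```text
[ 0.539  0.152 -0.79 ] wz -0.154 rows 4 OK
[ 0.813 -0.108 -0.5  ] wz -0.349 rows 4 OK
[0.925 0.101 0.   ] wz -0.349 rows 4 OK
[0.95 0.3  0.15] wz -0.465 rows 5 OK
[0.613 0.514 0.5  ] wz -0.582 rows 6 OK
```

{"op": "apply_moves", "data": {"moves": [[0.539,0.152,-0.79,0,0,-0.154,0],[0.539,0.152,-0.79,0,0,-0.154,0],[0.539,0.152,-0.79,0,0,-0.154,0],[0.539,0.152,-0.79,0,0,-0.154,0]]}}

```text
time_s: 2.6
tool_pos: [0.3017, -0.6197, 0.3832]
tool_rot: [179.9, -0.0, 30.1]
force: [0.5, -0.2, -0.2]
grip_width: 0.0629
grasp_force: 0.0
```

{"op": "apply_moves", "data": {"moves": [[0.813,-0.108,-0.5,0,0,-0.349,0],[0.813,-0.108,-0.5,0,0,-0.349,0],[0.813,-0.108,-0.5,0,0,-0.349,0],[0.813,-0.108,-0.5,0,0,-0.349,0]]}}

```text
time_s: 3.0
tool_pos: [0.4319, -0.518, 0.4824]
tool_rot: [179.9, -0.0, 60.4]
force: [0.1, 0.3, 0.4]
grip_width: 0.0311
grasp_force: 0.0
```

{"op": "apply_moves", "data": {"moves": [[0.925,0.101,0,0,0,-0.349,0],[0.925,0.101,0,0,0,-0.349,0],[0.925,0.101,0,0,0,-0.349,0],[0.925,0.101,0,0,0,-0.349,0]]}}

```text
time_s: 3.4
tool_pos: [0.5419, -0.3659, 0.4809]
tool_rot: [179.9, -0.1, 90.5]
force: [-0.1, -0.5, 0.3]
grip_width: 0.0026
grasp_force: 0.0
```

{"op": "apply_moves", "data": {"moves": [[0.95,0.3,0.15,0,0,-0.465,0],[0.95,0.3,0.15,0,0,-0.465,0],[0.95,0.3,0.15,0,0,-0.465,0],[0.95,0.3,0.15,0,0,-0.465,0],[0.95,0.3,0.15,0,0,-0.465,0]]}}

```text
time_s: 3.9
tool_pos: [0.6012, -0.1697, 0.4502]
tool_rot: [179.8, -0.2, 131.1]
force: [-0.3, -0.4, -0.2]
grip_width: 0.0006
grasp_force: 0.0
```

{"op": "apply_moves", "data": {"moves": [[0.613,0.514,0.5,0,0,-0.582,0],[0.613,0.514,0.5,0,0,-0.582,0],[0.613,0.514,0.5,0,0,-0.582,0],[0.613,0.514,0.5,0,0,-0.582,0],[0.613,0.514,0.5,0,0,-0.582,0],[0.613,0.514,0.5,0,0,-0.582,0],[0.613,0.514,0.5,0,0,-0.582,0]]}}

```text
time_s: 4.6
tool_pos: [0.5995, -0.0194, 0.3504]
tool_rot: [-180.0, -0.0, -179.9]
force: [0.2, -0.3, -0.6]
grip_width: 0.0001
grasp_force: 0.0
```

Run:
```python
from h import *
viewer.read_camera('wrist')
o=env.get_obs(); c=viewer.get_calibration('wrist'); im=snap('wrist','w1.png'); np.save('c1.npy',c,allow_pickle=True)
print(np.round(o['qpos'],1),o['tool_pos'],o['tool_rot'],o['time_s'],c)
for t in('caddy','caddy_knob','lens','camera'): print(t,[(np.round(d['location'],1),round(d['conf'],2)) for d in boxes_of('wrist',t)])
```

```text
[ 34.6  14.9 -44.1  76.9  10.3  92.2  81.8] [ 0.59962196 -0.01976905  0.35056618] [-1.79992867e+02  2.59464829e-03  1.79875374e+02] 4.65 {'fov_y': 64.61812186267095, 'cx': 321.6088101483001, 'cy': 239.2755486370996, 'position': array([ 0.53104496, -0.01855746,  0.51325187]), 'orientation': array([-1.44605198e+01,  3.67972170e-02,  8.98475073e+01])}
caddy [(array([357.6,  94.6]), 0.79)]
caddy_knob [(array([354.7,  91.2]), 0.71)]
lens [(array([65. , 15.8]), 0.77)]
camera [(array([60.9, 17.2]), 0.87), (array([320.1, 354.2]), 0.48)]
```

View pics/w1.png

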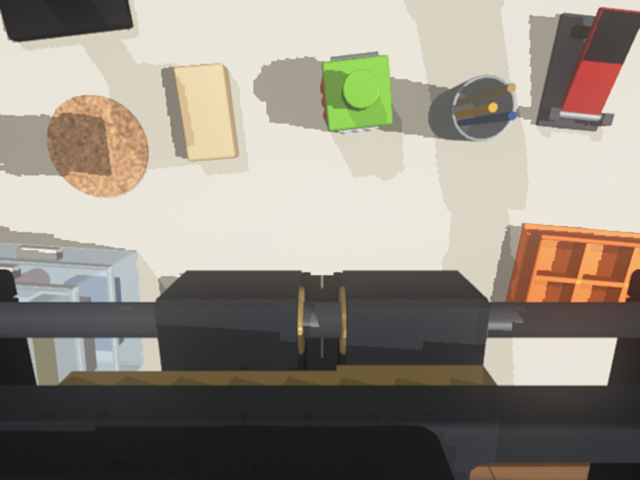

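The wrist view shows the caddy at (357,93) with red beads on the left (-y), the cup at (485,108), the mat at (98,146) and the pedal at (590,70). The gripper hides the document camera, so I'll look from the side instead.

Run:
```python
from h import *
c=np.load('c1.npy',allow_pickle=True).item()
print('knob',onz('wrist',(361,88),.124,c)); L=np.array([onz('wrist',p,.088,c)[:2]*1000 for p in [(322,66),(388,56),(392,123),(329,131)]])
print('lid',L.mean(0),[np.degrees(np.arctan2(*(L[(i+1)%4]-L[i])[::-1])).round(1) for i in range(4)])
plan([.60,-.02,.35,180],[(.61,-.10,.29,100)])
plan([.61,-.10,.29,100],[(.60,0,.29,120),(.52,.17,.25,140),(.416,.300,.12,160)])
```

```text
knob [0.48147657 0.01915727 0.124     ]
lid [483.48003333  19.33775355] [np.float64(97.8), np.float64(6.1), np.float64(-83.2), np.float64(-173.5)]
[-0.05 -0.4   0.3 ] wz 0.931 rows 10 OK
[0.501 0.038 0.   ] wz -0.233 rows 3 OK
[0.936 0.079 0.2  ] wz -0.233 rows 4 OK
[0.816 0.164 0.65 ] wz -0.233 rows 5 OK
```

{"op": "apply_moves", "data": {"moves": [[-0.05,-0.4,0.3,0,0,0.931,0],[-0.05,-0.4,0.3,0,0,0.931,0],[-0.05,-0.4,0.3,0,0,0.931,0],[-0.05,-0.4,0.3,0,0,0.931,0],[-0.05,-0.4,0.3,0,0,0.931,0],[-0.05,-0.4,0.3,0,0,0.931,0],[-0.05,-0.4,0.3,0,0,0.931,0],[-0.05,-0.4,0.3,0,0,0.931,0],[-0.05,-0.4,0.3,0,0,0.931,0],[-0.05,-0.4,0.3,0,0,0.931,0],[-0.05,-0.4,0.3,0,0,0.931,0]]}}

```text
time_s: 6.0
tool_pos: [0.6097, -0.0996, 0.2906]
tool_rot: [180.0, 0.0, 100.0]
force: [0.6, -1.0, -0.3]
grip_width: 0.0004
grasp_force: 0.0
```

Run:
```python
from h import *
o=env.get_obs(); c=viewer.get_calibration('wrist'); im=snap('wrist','w2.png'); np.save('c2.npy',c,allow_pickle=True)
print(np.round(o['qpos'],1),o['tool_pos'],o['tool_rot'],o['time_s'],c)
for t in('lens','camera'): print(t,[(np.round(d['location'],1),round(d['conf'],2)) for d in boxes_of('wrist',t)])
```

```text
[ 31.8  15.6 -31.   81.    8.   85.6  11. ] [ 0.60971375 -0.09961408  0.29060045] [1.79994983e+02 9.86642124e-03 9.99813909e+01] 6.0 {'fov_y': 64.61812186267095, 'cx': 321.6088101483001, 'cy': 239.2755486370996, 'position': array([ 0.59722119, -0.03176227,  0.45328839]), 'orientation': array([-1.44883332e+01, -1.36704262e-02,  9.94856588e+00])}
lens [(array([527. ,  23.9]), 0.93), (array([ 77.3, 346.1]), 0.8), (array([544.4, 176.1]), 0.59), (array([210.4,  63.1]), 0.15)]
camera [(array([ 77.2, 342.7]), 0.86), (array([546.8, 174.4]), 0.64)]
```

View pics/w2.png

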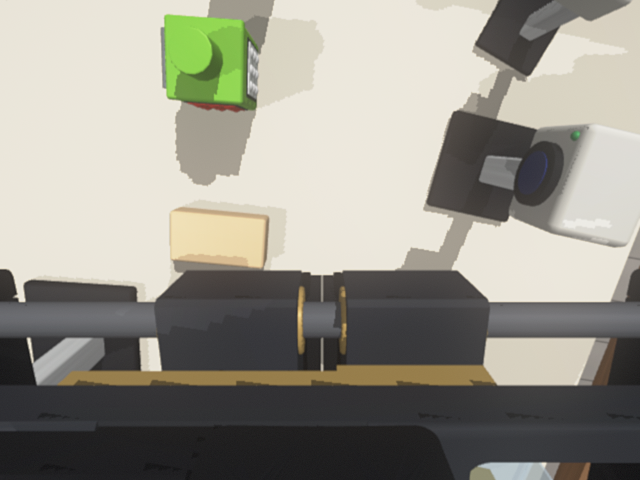

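The medium camera's lens shows clearly at (537,174), and the caddy at (210,62) has white facing +x and red facing -y, as expected.

Run:
```python
from h import *
c=np.load('c2.npy',allow_pickle=True).item()
for p in [(534,173),(537,174)]: print('lens',onz('wrist',p,.19,c))
print('knob',onz('wrist',(191,51),.124,c))
a=onz('wrist',(590,125),.221,c);b=onz('wrist',(552,231),.221,c); print('front edge',a,b,np.degrees(np.arctan2(*(a-b)[:2]))) 
plan([.61,-.10,.29,100],[(.60,0,.29,120),(.53,.16,.26,140),(.416,.300,.12,160)])
```

```text
lens [ 0.74437572 -0.02737838  0.19      ]
lens [ 0.74661416 -0.02767424  0.19      ]
knob [0.48313338 0.01865904 0.124     ]
front edge [0.75076573 0.00451729 0.221     ] [ 0.74939467 -0.06056358  0.221     ] 1.2068762514137565
[0.501 0.038 0.   ] wz -0.233 rows 3 OK
[0.868 0.097 0.15 ] wz -0.233 rows 4 OK
[0.887 0.17  0.7  ] wz -0.233 rows 5 OK
```

{"op": "apply_moves", "data": {"moves": [[0.501,0.038,0,0,0,-0.233,0],[0.501,0.038,0,0,0,-0.233,0],[0.501,0.038,0,0,0,-0.233,0]]}}

```text
time_s: 6.45
tool_pos: [0.5985, 0.0108, 0.2915]
tool_rot: [179.8, -0.2, 121.1]
force: [-0.4, 1.0, 0.5]
grip_width: 0.0007
grasp_force: 0.0
```

{"op": "apply_moves", "data": {"moves": [[0.936,0.079,0.2,0,0,-0.233,0],[0.936,0.079,0.2,0,0,-0.233,0],[0.936,0.079,0.2,0,0,-0.233,0],[0.936,0.079,0.2,0,0,-0.233,0]]}}

```text
time_s: 6.85
tool_pos: [0.518, 0.1729, 0.2503]
tool_rot: [180.0, 0.0, 140.3]
force: [0.3, 0.8, 0.5]
grip_width: 0.0008
grasp_force: 0.0
```

{"op": "apply_moves", "data": {"moves": [[0.816,0.164,0.65,0,0,-0.233,0],[0.816,0.164,0.65,0,0,-0.233,0],[0.816,0.164,0.65,0,0,-0.233,0],[0.816,0.164,0.65,0,0,-0.233,0],[0.816,0.164,0.65,0,0,-0.233,0]]}}

```text
time_s: 7.35
tool_pos: [0.4099, 0.3029, 0.1178]
tool_rot: [-179.9, -0.3, 160.5]
force: [-1.3, -0.1, 0.4]
grip_width: 0.0004
grasp_force: 0.0
```

Run:
```python
from h import *
o=env.get_obs(); c=viewer.get_calibration('wrist'); im=snap('wrist','w3.png')
print(np.round(o['qpos'],1),o['tool_pos'],o['tool_rot'],o['time_s'],o['force'])
for t,z in(('pedal_pad',.051),('pedal',.045),('pedal_base',.008)): 
    for d in masks_of('wrist',t):
        m=d['pixels'].astype(np.uint8); pts=max(cv2.findContours(m,0,2)[0],key=len)[:,0,:]
        W=np.array([onz('wrist',p,z,c)[:2] for p in pts]); r=cv2.minAreaRect((W*1000).astype(np.float32))
        print(t,np.round(d['location'],1),round(d['conf'],2),np.round(r[0],1),np.round(r[1],1),round(r[2],1))
hsv=cv2.cvtColor(im,cv2.COLOR_RGB2HSV); m=((hsv[:,:,1]>150)&((hsv[:,:,0]<6)|(hsv[:,:,0]>174))).astype(np.uint8)
pts=max(cv2.findContours(m,0,2)[0],key=cv2.contourArea)[:,0,:]; print('red px',cv2.boxPoints(cv2.minAreaRect(pts)).round(),[onz('wrist',p,.04,c).round(3) for p in cv2.boxPoints(cv2.minAreaRect(pts))])
```

```text
[  9.6  11.8 -53.2 108.6  10.2  64.9  23.1] [0.40992169 0.30294716 0.1177885 ] [-179.85669459   -0.2687126   160.5430565 ] 7.35 [-1.30120495 -0.11611097  0.37007396]
pedal_pad [323.2 248.2] 0.96 [408.7 304.8] [50.8 34. ] 83.2
pedal [326.9 251.2] 0.58 [410.7 304.1] [53.  35.1] 83.9
pedal_base [329.5 237.5] 0.64 [414.3 304.6] [77.8 59.9] 84.0
red px [[280. 238.]
 [358. 222.]
 [368. 269.]
 [290. 285.]] [array([0.394, 0.28 , 0.04 ]), array([0.4  , 0.332, 0.04 ]), array([0.433, 0.328, 0.04 ]), array([0.427, 0.275, 0.04 ])]
```

{"op": "apply_moves", "data": {"moves": [[0,0,0.2,0,0,0,0],[0,0,0.32,0,0,0,0],[0,0,0.37,0,0,0,0],[0,0,0.41,0,0,0,0],[0,0,0.44,0,0,0,0],[0,0,0.46,0,0,0,0],[0,0,0.47,0,0,0,0],[0,0,0.47,0,0,0,0]]}}

```text
time_s: 8.35
tool_pos: [0.4159, 0.2997, 0.0276]
tool_rot: [-179.9, 0.0, 160.0]
force: [-3.2, -2.3, 7.7]
grip_width: 0.0005
grasp_force: 3.4
```

{"op": "apply_moves", "data": {"moves": [[0,0,0.012,0,0,0,0],[0,0,0.022,0,0,0,0],[0,0,0.022,0,0,0,0]]}}

```text
time_s: 8.65
tool_pos: [0.4163, 0.3001, 0.0257]
tool_rot: [-179.9, 0.1, 160.1]
force: [-9.9, -7.0, 25.7]
grip_width: 0.0002
grasp_force: 13.0
```

The force jumped from 7.7 to 25.7 N at z = 26 mm, so the pedal is on its stop. Next I'll release it and go to the caddy.

Run:
```python
from h import *
plan([.416,.300,.0216,160],[(.416,.3,.2,160),(.47,.20,.25,80),(.483,.05,.25,10),(.483,.0187,.18,-36),(.483,.0187,.092,-36)])
```

```text
[ 0.     0.    -0.892] wz -0.0 rows 4 OK
[-0.425 -0.378 -0.25 ] wz 0.931 rows 10 OK
[-0.727  0.194  0.   ] wz 0.814 rows 9 OK
[-0.027  0.154  0.35 ] wz 0.535 rows 6 OK
[ 0.   -0.    0.44] wz -0.0 rows 2 OK
```

{"op": "apply_moves", "data": {"moves": [[0,0,-0.1,0,0,0,0],[0,0,-0.3,0,0,0,0],[0,0,-0.892,0,0,0,0],[0,0,-0.892,0,0,0,0],[0,0,-0.892,0,0,0,0]]}}

```text
time_s: 9.15
tool_pos: [0.4185, 0.3023, 0.2069]
tool_rot: [179.6, 0.5, 160.1]
force: [0.8, -0.1, 0.4]
grip_width: 0.0005
grasp_force: 0.0
```

Run:
```python
from h import *
print(env.get_obs()['force'],env.get_obs()['tool_pos'])
a=snap('scene','s2.png'); b=cv2.imread('pics/s1.png')
d=np.abs(a[200:290,430:500,::-1].astype(int)-b[200:290,430:500]).max(2); r=lambda im:int(((im[205:285,440:490,2].astype(int)-im[205:285,440:490,1])>60).sum())
print('red area before/after',r(b),r(a[:,:,::-1]))
```

```text
[ 0.84990599 -0.07306926  0.4476068 ] [0.41852379 0.30231193 0.20693798]
red area before/after 509 510
```

Pedal has sprung back. On to the caddy.

{"op": "apply_moves", "data": {"moves": [[-0.425,-0.378,-0.25,0,0,0.931,0.7],[-0.425,-0.378,-0.25,0,0,0.931,0.7],[-0.425,-0.378,-0.25,0,0,0.931,0.7],[-0.425,-0.378,-0.25,0,0,0.931,0.7],[-0.425,-0.378,-0.25,0,0,0.931,0.7],[-0.425,-0.378,-0.25,0,0,0.931,0.7],[-0.425,-0.378,-0.25,0,0,0.931,0.7],[-0.425,-0.378,-0.25,0,0,0.931,0.7],[-0.425,-0.378,-0.25,0,0,0.931,0.7],[-0.425,-0.378,-0.25,0,0,0.931,0.7]]}}

```text
time_s: 10.2
tool_pos: [0.4705, 0.2, 0.2512]
tool_rot: [179.9, -0.0, 79.8]
force: [-0.2, 0.8, 0.0]
grip_width: 0.0602
grasp_force: 0.0
```

{"op": "apply_moves", "data": {"moves": [[-0.727,0.194,0,0,0,0.814,0.7],[-0.727,0.194,0,0,0,0.814,0.7],[-0.727,0.194,0,0,0,0.814,0.7],[-0.727,0.194,0,0,0,0.814,0.7],[-0.727,0.194,0,0,0,0.814,0.7],[-0.727,0.194,0,0,0,0.814,0.7],[-0.727,0.194,0,0,0,0.814,0.7],[-0.727,0.194,0,0,0,0.814,0.7],[-0.727,0.194,0,0,0,0.814,0.7]]}}

```text
time_s: 11.1
tool_pos: [0.4835, 0.0499, 0.2511]
tool_rot: [180.0, -0.1, 10.0]
force: [-0.9, -0.1, -0.5]
grip_width: 0.061
grasp_force: 0.0
```

{"op": "apply_moves", "data": {"moves": [[-0.027,0.154,0.35,0,0,0.535,0.7],[-0.027,0.154,0.35,0,0,0.535,0.7],[-0.027,0.154,0.35,0,0,0.535,0.7],[-0.027,0.154,0.35,0,0,0.535,0.7],[-0.027,0.154,0.35,0,0,0.535,0.7],[-0.027,0.154,0.35,0,0,0.535,0.7],[-0.027,0.154,0.35,0,0,0.535,0.7],[-0.027,0.154,0.35,0,0,0.535,0.7]]}}

```text
time_s: 11.9
tool_pos: [0.4833, 0.0189, 0.1808]
tool_rot: [-180.0, -0.0, -35.7]
force: [-0.3, -0.5, 0.2]
grip_width: 0.0609
grasp_force: 0.0
```

Run:
```python
from h import *
o=env.get_obs(); c=viewer.get_calibration('wrist'); im=snap('wrist','w4.png'); print(np.round(o['qpos'],1),o['tool_pos'],o['tool_rot'],o['time_s'])
print('expected knob top px',proj('wrist',[.483,.0187,.124],c))
```

```text
[  30.3    1.   -35.8  108.2    0.7   70.9 -131.3] [0.48326928 0.01888257 0.18076242] [-1.79987963e+02 -3.92807422e-02 -3.56877103e+01] 11.9
expected knob top px [322.78378881 255.99936804]
```

View pics/w4.png

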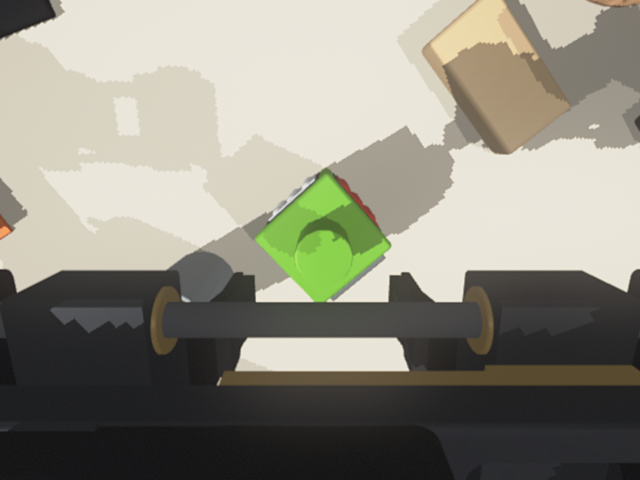

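Knob top shows at (324,257), right where expected. Descend and grip.

{"op": "apply_moves", "data": {"moves": [[0,0,0.2,0,0,0,0.7],[0,0,0.36,0,0,0,0.7],[0,0,0.44,0,0,0,0.7],[0,0,0.44,0,0,0,0.7],[0,0,0.44,0,0,0,0.3],[0,0,0.44,0,0,0,0.2],[0,0,0.44,0,0,0,0.2],[0,0,0.44,0,0,0,0.2],[0,0,0.44,0,0,0,0.2]], "grip_force": 30}}

```text
time_s: 12.85
tool_pos: [0.4833, 0.0186, 0.0931]
tool_rot: [180.0, -0.1, -35.9]
force: [-1.5, -2.0, 3.3]
grip_width: 0.0358
grasp_force: 30.0
```

Run:
```python
from h import *
plan([.483,.0187,.092,-36],[(.483,.0187,.26,-36),(.53,.0,.26,46),(.59,-.02,.255,128),(.62,-.0254,.242,210),(.625,-.0254,.242,226.1)])
```

```text
[ 0.    0.   -0.84] wz -0.0 rows 4 OK
[ 0.245 -0.062 -0.   ] wz -0.954 rows 10 OK
[0.136 0.285 0.025] wz -0.954 rows 10 OK
[-0.114  0.102  0.065] wz -0.954 rows 10 OK
[-0.022 -0.013 -0.   ] wz -0.187 rows 2 OK
```

{"op": "apply_moves", "data": {"moves": [[0,0,-0.05,0,0,0,0.2],[0,0,-0.2,0,0,0,0.2],[0,0,-0.4,0,0,0,0.2],[0,0,-0.6,0,0,0,0.2],[0,0,-0.84,0,0,0,0.2],[0,0,-0.84,0,0,0,0.2]]}}

```text
time_s: 13.45
tool_pos: [0.4866, 0.0198, 0.2675]
tool_rot: [-179.6, -0.6, -35.8]
force: [0.4, -0.0, -2.5]
grip_width: 0.0352
grasp_force: 30.0
```

{"op": "apply_moves", "data": {"moves": [[0.245,-0.062,0,0,0,-0.1,0.2],[0.245,-0.062,0,0,0,-0.2,0.2],[0.245,-0.062,0,0,0,-0.3,0.2],[0.245,-0.062,0,0,0,-0.4,0.2],[0.245,-0.062,0,0,0,-0.5,0.2],[0.245,-0.062,0,0,0,-0.6,0.2],[0.245,-0.062,0,0,0,-0.7,0.2],[0.245,-0.062,0,0,0,-0.8,0.2],[0.245,-0.062,0,0,0,-0.9,0.2],[0.245,-0.062,0,0,0,-0.954,0.2]]}}

```text
time_s: 14.45
tool_pos: [0.5292, 0.0007, 0.2595]
tool_rot: [-179.9, 0.1, 46.4]
force: [0.6, 0.2, -3.0]
grip_width: 0.0353
grasp_force: 30.0
```

{"op": "apply_moves", "data": {"moves": [[0.136,0.285,0.025,0,0,-0.1,0.2],[0.136,0.285,0.025,0,0,-0.2,0.2],[0.136,0.285,0.025,0,0,-0.3,0.2],[0.136,0.285,0.025,0,0,-0.4,0.2],[0.136,0.285,0.025,0,0,-0.5,0.2],[0.136,0.285,0.025,0,0,-0.6,0.2],[0.136,0.285,0.025,0,0,-0.7,0.2],[0.136,0.285,0.025,0,0,-0.8,0.2],[0.136,0.285,0.025,0,0,-0.9,0.2],[0.136,0.285,0.025,0,0,-0.954,0.2]]}}

```text
time_s: 15.45
tool_pos: [0.5892, -0.0194, 0.2544]
tool_rot: [-179.9, -0.1, 128.4]
force: [0.4, 0.0, -2.2]
grip_width: 0.0354
grasp_force: 30.0
```

{"op": "apply_moves", "data": {"moves": [[-0.114,0.102,0.065,0,0,-0.1,0.2],[-0.114,0.102,0.065,0,0,-0.2,0.2],[-0.114,0.102,0.065,0,0,-0.3,0.2],[-0.114,0.102,0.065,0,0,-0.4,0.2],[-0.114,0.102,0.065,0,0,-0.5,0.2],[-0.114,0.102,0.065,0,0,-0.6,0.2],[-0.114,0.102,0.065,0,0,-0.7,0.2],[-0.114,0.102,0.065,0,0,-0.8,0.2],[-0.114,0.102,0.065,0,0,-0.9,0.2],[-0.114,0.102,0.065,0,0,-0.954,0.2],[-0.114,0.102,0.065,0,0,-0.954,0.2]]}}

```text
time_s: 16.55
tool_pos: [0.6194, -0.0249, 0.2414]
tool_rot: [179.9, -0.1, -149.9]
force: [0.5, 0.1, -2.9]
grip_width: 0.0352
grasp_force: 30.0
```

Run:
```python
from h import *
o=env.get_obs(); print(np.round(o['qpos'],1),o['tool_pos'],o['tool_rot'],o['time_s'],o['force'],o['wrist_torque'])
```

```text
[ 46.3  25.5 -62.2  84.4  22.5  83.7 104.1] [ 0.61943336 -0.02487148  0.2414264 ] [ 1.79912664e+02 -7.76581189e-02 -1.49859242e+02] 16.55 [ 0.5088723   0.06070902 -2.86139265] [ 0.11936814 -0.17607509 -0.04499799]
```

{"op": "apply_moves", "data": {"moves": [[-0.022,-0.013,0,0,0,-0.1,0.2],[-0.022,-0.013,0,0,0,-0.187,0.2],[-0.022,-0.013,0,0,0,-0.187,0.2],[-0.022,-0.013,0,0,0,-0.187,0.2],[-0.022,-0.013,0,0,0,-0.187,0.2]]}}

```text
time_s: 17.05
tool_pos: [0.625, -0.0249, 0.2424]
tool_rot: [180.0, -0.0, -134.0]
force: [-0.1, 1.2, -3.2]
grip_width: 0.0353
grasp_force: 30.0
```

Run:
```python
from h import *
o=env.get_obs(); c=viewer.get_calibration('wrist'); print(np.round(o['qpos'],1),o['tool_pos'],o['tool_rot'],o['time_s'])
w=snap('wrist','w5.png'); s=snap('scene','s5.png'); t=snap('top','t5.png')
def cor(yaw,z,p): 
    return [np.array([*p,z])+np.array([*(R.from_euler('z',yaw,degrees=True).apply([a,b,0])[:2]),0]) for a,b in((.034,.034),(-.034,.034),(-.034,-.034),(.034,-.034))]
p=o['tool_pos'][:2]; print('exp wrist',[proj('wrist',q,c).round(0).tolist() for q in cor(-1.5,.238,p)])
print('exp scene lid',[proj('scene',q).round(0).tolist() for q in cor(-1.5,.238,p)]);print('exp scene bot',[proj('scene',q).round(0).tolist() for q in cor(-1.5,.15,p)])
m=np.hstack([cv2.resize(w[0:300,150:450],(400,400)),cv2.resize(s[140:340,220:420],(400,400),interpolation=cv2.INTER_CUBIC)])
cv2.imwrite('pics/c5.png',m[:,:,::-1])
```

```text
[ 47.2  27.6 -65.   83.6  24.9  84.6 118.5] [ 0.62498781 -0.02485722  0.24236126] [ 1.79996703e+02 -2.54857643e-02 -1.33967777e+02] 17.05
exp wrist [[315.0, 379.0], [421.0, 294.0], [324.0, 188.0], [217.0, 286.0]]
exp scene lid [[331.0, 235.0], [336.0, 208.0], [300.0, 205.0], [293.0, 231.0]]
exp scene bot [[331.0, 267.0], [336.0, 241.0], [302.0, 237.0], [295.0, 263.0]]
```

View pics/c5.png

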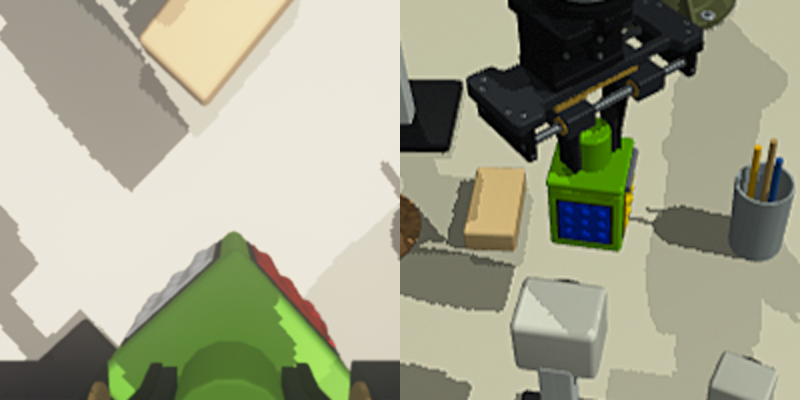

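Blue faces the document camera: in the left wrist crop the lid corner is at about (326,178), and in the scene crop the window is square-on. I'll check numerically for any tilt or offset.

```bash
cat > chk.py <<'E'
from h import *
C=viewer.get_calibration('wrist'); o=env.get_obs()
Rt=R.from_euler('xyz',o['tool_rot'],degrees=True); off=Rt.inv().apply(C['position']-o['tool_pos']); Ro=Rt.inv()*R.from_euler('xyz',C['orientation'],degrees=True)
def cam(tp,tr):
    r=R.from_euler('xyz',tr,degrees=True); c=dict(C); c['position']=np.array(tp)+r.apply(off); c['orientation']=(r*Ro).as_euler('xyz',degrees=True); return c
def corners(p,rot):
    return [np.array(p)+rot.apply([a,b,.088]) for a,b in((.034,.034),(-.034,.034),(-.034,-.034),(.034,-.034))]
def apex(im):   # topmost green corner by line fits to left and right edges
    h=cv2.cvtColor(im,cv2.COLOR_BGR2HSV); m=((h[:,:,0]>38)&(h[:,:,0]<75)&(h[:,:,1]>120)).astype(np.uint8)
    k=max(cv2.findContours(m,0,1)[0],key=cv2.contourArea)[:,0,:]; top=k[k[:,1].argmin()]
    L=[]
    for s in(-1,1):
        q=k[(s*(k[:,0]-top[0])>8)&(s*(k[:,0]-top[0])<55)]
        q=np.array([q[q[:,0]==x][:,1].min() for x in np.unique(q[:,0])]); xs=np.unique(k[(s*(k[:,0]-top[0])>8)&(s*(k[:,0]-top[0])<55)][:,0])
        L.append(np.polyfit(xs,q,1))
    x=(L[1][1]-L[0][1])/(L[0][0]-L[1][0]); return x,np.polyval(L[0],x),np.degrees(np.arctan(L[0][0])),np.degrees(np.arctan(L[1][0]))
E
python3 - <<'E'
from chk import *
def expd(c,p,yaw):
    q=[proj('wrist',x,c) for x in corners(p,R.from_euler('z',yaw,degrees=True))]; q.sort(key=lambda v:v[1]); a,l,r=q[0],*sorted(q[1:3],key=lambda v:v[0])
    f=lambda b:np.degrees(np.arctan((b-a)[1]/(b-a)[0])); return a,f(l),f(r)
c4=cam([.48327,.01888,.18076],[-179.988,-.039,-35.688])
print('w4 obs',apex(cv2.imread('pics/w4.png')),'exp',expd(c4,[.483,.0187,0],96.4))
print('w5 obs',apex(cv2.imread('pics/w5.png')),'exp',expd(C,[*o['tool_pos'][:2],.1495],-1.5))
E
```

```text
w4 obs (np.float64(326.9283002824258), np.float64(171.29496709049312), np.float64(-42.02915740411859), np.float64(48.47869991465242)) exp (array([324.1749327 , 172.30250936]), np.float64(-42.428325982570385), np.float64(48.28765572546825))
w5 obs (np.float64(327.8290180283853), np.float64(186.45913136091644), np.float64(-40.760669321750484), np.float64(46.865785868388926)) exp (array([324.0870658 , 187.45027316]), np.float64(-42.43653166801929), np.float64(47.714591684184704))
```

Run:
```python
from chk import *
from scipy.optimize import least_squares
ob=np.array(apex(cv2.imread('pics/w5.png')))
def model(v):
    dx,dy,yaw,tx,ty=v; T=R.from_euler('xyz',o['tool_rot'],degrees=True)
    kn=np.array(o['tool_pos'])+[0,0,.0135]+T.apply([dx/1e3,dy/1e3,0]); rot=T*R.from_rotvec(np.radians([tx,ty,0]))*T.inv()*R.from_euler('z',yaw,degrees=True)
    q=[proj('wrist',kn+rot.apply([a,b,-.018]),C) for a,b in((.034,.034),(-.034,.034),(-.034,-.034),(.034,-.034))]
    q.sort(key=lambda v:v[1]); a,l,r=q[0],*sorted(q[1:3],key=lambda v:v[0]); f=lambda b:np.degrees(np.arctan((b-a)[1]/(b-a)[0]))
    return np.array([*a,f(l),f(r)])
s=least_squares(lambda v:np.r_[(model(v)-ob)/[1,1,.5,.5],np.array(v)/[2,2,9,3,3]-[0,0,-1.5/9,0,0]],[0,0,-1.5,0,0])
print('fit dx dy yaw tx ty',s.x.round(2),model(s.x).round(1))
b=cv2.imread('pics/s5.png'); h=cv2.cvtColor(b,cv2.COLOR_BGR2HSV); m=((h[:,:,0]>38)&(h[:,:,0]<75)&(h[:,:,1]>120)).astype(np.uint8)
k=cv2.findContours(m,0,1)[0]; k=max(k,key=cv2.contourArea)[:,0,:]
# scene: left edge of front face
rows=range(k[:,1].min(),k[:,1].max()+1,3); print([(r,k[k[:,1]==r][:,0].min(),k[k[:,1]==r][:,0].max()) for r in rows if (k[:,1]==r).any()])
Y=R.from_euler('z',-1.5,degrees=True); base=np.array([o['tool_pos'][0],o['tool_pos'][1],.1495])
for n,dz in(('lid',.088),('win',.04),('bot',0)): print(n,[proj('scene',base+Y.apply([.034,y,dz])).round(1).tolist() for y in(.034,0,-.034)])
hb=((h[:,:,0]>105)&(h[:,:,0]<130)&(h[:,:,1]>150)).astype(np.uint8); hb[:, :290]=0; hb[:,345:]=0;hb[:220]=0;hb[275:]=0
ys,xs=np.where(hb); print('blue centroid',xs.mean(),ys.mean(),xs.min(),xs.max(),ys.min(),ys.max())
```

```text
fit dx dy yaw tx ty [-0.56  1.   -1.76 -1.05  6.01] [327.7 186.6 -41.5  47.7]
[(199, np.int32(318), np.int32(321)), (202, np.int32(317), np.int32(324)), (205, np.int32(311), np.int32(325)), (208, np.int32(310), np.int32(325)), (211, np.int32(299), np.int32(336)), (214, np.int32(298), np.int32(336)), (217, np.int32(297), np.int32(335)), (220, np.int32(296), np.int32(334)), (223, np.int32(295), np.int32(334)), (226, np.int32(294), np.int32(333)), (229, np.int32(294), np.int32(333)), (232, np.int32(293), np.int32(332)), (235, np.int32(294), np.int32(331)), (238, np.int32(294), np.int32(331)), (241, np.int32(294), np.int32(331)), (244, np.int32(295), np.int32(331)), (247, np.int32(295), np.int32(331)), (250, np.int32(295), np.int32(331)), (253, np.int32(295), np.int32(330)), (256, np.int32(295), np.int32(330)), (259, np.int32(296), np.int32(330)), (262, np.int32(305), np.int32(330)), (265, np.int32(328), np.int32(328))]
lid [[331.1, 235.0], [311.9, 232.9], [292.8, 230.8]]
win [[330.9, 253.2], [312.5, 251.1], [294.2, 249.0]]
bot [[330.7, 267.2], [312.9, 265.1], [295.3, 263.1]]
blue centroid 311.46458333333334 250.41875 298 324 220 261
```

Run:
```python
from chk import *
b=cv2.imread('pics/s5.png'); h=cv2.cvtColor(b,cv2.COLOR_BGR2HSV)
hb=((h[:,:,0]>105)&(h[:,:,0]<130)&(h[:,:,1]>150)); s=hb[236:270,290:340]; ys,xs=np.where(s); print('blue',xs.mean()+290,ys.mean()+236,xs.min()+290,xs.max()+290,ys.min()+236,ys.max()+236)
# baseline: untouched caddy on the bench in s1: white window/bottom row vs expectation
b=cv2.imread('pics/s1.png'); h=cv2.cvtColor(b,cv2.COLOR_BGR2HSV); m=((h[:,:,0]>38)&(h[:,:,0]<75)&(h[:,:,1]>120)).astype(np.uint8)
k=max(cv2.findContours(m,0,1)[0],key=cv2.contourArea)[:,0,:]
print([(r,k[k[:,1]==r][:,0].min(),k[k[:,1]==r][:,0].max()) for r in range(k[:,1].min(),k[:,1].max()+1) if (k[:,1]==r).any()][-34:])
Y=R.from_euler('z',6.4,degrees=True); base=np.array([.483,.0187,0])
for n,dz in(('lid',.088),('bot',0)): print(n,[proj('scene',base+Y.apply([.034,y,dz])).round(1).tolist() for y in(.034,0,-.034)])
```

```text
blue 311.5231092436975 250.6596638655462 298 324 240 261
[(227, np.int32(329), np.int32(359)), (228, np.int32(329), np.int32(359)), (229, np.int32(329), np.int32(359)), (230, np.int32(329), np.int32(359)), (231, np.int32(329), np.int32(359)), (232, np.int32(329), np.int32(359)), (233, np.int32(329), np.int32(359)), (234, np.int32(329), np.int32(359)), (235, np.int32(329), np.int32(359)), (236, np.int32(329), np.int32(359)), (237, np.int32(329), np.int32(359)), (238, np.int32(329), np.int32(358)), (239, np.int32(329), np.int32(358)), (240, np.int32(329), np.int32(359)), (241, np.int32(329), np.int32(358)), (242, np.int32(329), np.int32(358)), (243, np.int32(329), np.int32(358)), (244, np.int32(329), np.int32(358)), (245, np.int32(329), np.int32(358)), (246, np.int32(329), np.int32(358)), (247, np.int32(329), np.int32(358)), (248, np.int32(329), np.int32(358)), (249, np.int32(329), np.int32(358)), (250, np.int32(329), np.int32(358)), (251, np.int32(329), np.int32(358)), (252, np.int32(329), np.int32(358)), (253, np.int32(329), np.int32(358)), (254, np.int32(329), np.int32(358)), (255, np.int32(329), np.int32(357)), (256, np.int32(329), np.int32(357)), (257, np.int32(329), np.int32(357)), (258, np.int32(329), np.int32(357)), (259, np.int32(329), np.int32(357)), (260, np.int32(333), np.int32(356))]
lid [[359.9, 235.9], [344.5, 235.7], [329.0, 235.6]]
bot [[357.8, 261.6], [343.3, 261.5], [328.8, 261.3]]
```

Blue window found at (311.5,250.7) against (312.5,251.1) expected, so it is upright and square. I'll finish the blue hold, then turn to yellow.

{"op": "apply_moves", "data": {"moves": [[0,0,0,0,0,0,0.2],[0,0,0,0,0,0,0.2],[0,0,0,0,0,0,0.2],[0,0,0,0,0,0,0.2],[0,0,0,0,0,0,0.2],[0,0,0,0,0,0,0.2],[0,0,0,0,0,0,0.2],[0,0,0,0,0,0,0.2]]}}

```text
time_s: 18.0
tool_pos: [0.6252, -0.0249, 0.2425]
tool_rot: [-180.0, -0.0, -133.8]
force: [-0.4, -0.1, -2.8]
grip_width: 0.0355
grasp_force: 30.0
```

{"op": "apply_moves", "data": {"moves": [[0,0,0,0,0,0.05,0.2],[0,0,0,0,0,0.15,0.2],[0,0,0,0,0,0.25,0.2],[0,0,0,0,0,0.35,0.2],[0,0,0,0,0,0.45,0.2],[0,0,0,0,0,0.55,0.2],[0,0,0,0,0,0.65,0.2],[0,0,0,0,0,0.75,0.2],[0,0,0,0,0,0.85,0.2],[0,0,0,0,0,0.9,0.2]]}}

```text
time_s: 19.0
tool_pos: [0.6251, -0.0246, 0.2426]
tool_rot: [-180.0, 0.0, 148.6]
force: [-0.6, -1.0, -2.5]
grip_width: 0.0353
grasp_force: 30.0
```

{"op": "apply_moves", "data": {"moves": [[0,0,0,0,0,0.07,0.2],[0,0,0,0,0,0.12,0.2],[0,0,0,0,0,0.147,0.2],[0,0,0,0,0,0.147,0.2],[0,0,0,0,0,0.147,0.2],[0,0,0,0,0,0.147,0.2],[0,0,0,0,0,0.147,0.2],[0,0,0,0,0,0.147,0.2],[0,0,0,0,0,0.147,0.2],[0,0,0,0,0,0.147,0.2],[0,0,0,0,0,0.147,0.2],[0,0,0,0,0,0.147,0.2]]}}

```text
time_s: 20.2
tool_pos: [0.6252, -0.0249, 0.2425]
tool_rot: [-180.0, 0.0, 136.2]
force: [-0.9, 0.8, -2.3]
grip_width: 0.0354
grasp_force: 30.0
```

Run:
```python
from chk import *
print(np.round(o['qpos'],1),o['tool_pos'],o['tool_rot'],o['time_s'])
b=snap('scene','s6.png'); h=cv2.cvtColor(b,cv2.COLOR_RGB2HSV)
s=((h[:,:,0]>20)&(h[:,:,0]<34)&(h[:,:,1]>180))[236:268,290:332]; ys,xs=np.where(s); print('yellow',s.sum(),xs.mean()+290,ys.mean()+236)
```

```text
[ 37.   21.1 -48.1  83.9  15.7  82.   34.9] [ 0.62517406 -0.02488679  0.24252318] [-1.79993998e+02  4.59537778e-03  1.36209737e+02] 20.2
yellow 476 312.68697478991595 250.9075630252101
```

{"op": "apply_moves", "data": {"moves": [[0,0,0,0,0,0.05,0.2],[0,0,0,0,0,0.15,0.2],[0,0,0,0,0,0.25,0.2],[0,0,0,0,0,0.35,0.2],[0,0,0,0,0,0.45,0.2],[0,0,0,0,0,0.55,0.2],[0,0,0,0,0,0.65,0.2],[0,0,0,0,0,0.75,0.2],[0,0,0,0,0,0.85,0.2],[0,0,0,0,0,0.9,0.2]]}}

```text
time_s: 21.25
tool_pos: [0.6252, -0.0247, 0.2425]
tool_rot: [180.0, 0.0, 58.6]
force: [0.1, -0.3, -2.7]
grip_width: 0.0356
grasp_force: 30.0
```

{"op": "apply_moves", "data": {"moves": [[0,0,0,0,0,0.07,0.2],[0,0,0,0,0,0.12,0.2],[0,0,0,0,0,0.147,0.2],[0,0,0,0,0,0.147,0.2],[0,0,0,0,0,0.147,0.2],[0,0,0,0,0,0.147,0.2],[0,0,0,0,0,0.147,0.2],[0,0,0,0,0,0.147,0.2],[0,0,0,0,0,0.147,0.2],[0,0,0,0,0,0.147,0.2],[0,0,0,0,0,0.147,0.2],[0,0,0,0,0,0.147,0.2]]}}

```text
time_s: 22.45
tool_pos: [0.6252, -0.0249, 0.2425]
tool_rot: [180.0, 0.0, 46.2]
force: [0.4, 0.1, -3.1]
grip_width: 0.0353
grasp_force: 30.0
```

Run:
```python
from chk import *
print(np.round(o['qpos'],1),o['tool_pos'],o['tool_rot'],o['time_s'])
b=snap('scene','s7.png'); h=cv2.cvtColor(b,cv2.COLOR_RGB2HSV)
s=(((h[:,:,0]<8)|(h[:,:,0]>172))&(h[:,:,1]>150))[236:268,290:332]; ys,xs=np.where(s); print('red',s.sum(),xs.mean()+290,ys.mean()+236)
```

```text
[ 27.   18.  -34.2  84.2  10.1  80.9 -51.2] [ 0.62519004 -0.02486657  0.24253142] [1.79997598e+02 1.98001524e-03 4.62269622e+01] 22.45
red 483 312.60662525879917 250.99171842650102
```

{"op": "apply_moves", "data": {"moves": [[0,0,0,0,0,0.05,0.2],[0,0,0,0,0,0.15,0.2],[0,0,0,0,0,0.25,0.2],[0,0,0,0,0,0.35,0.2],[0,0,0,0,0,0.45,0.2],[0,0,0,0,0,0.55,0.2],[0,0,0,0,0,0.65,0.2],[0,0,0,0,0,0.75,0.2],[0,0,0,0,0,0.85,0.2],[0,0,0,0,0,0.9,0.2]]}}

```text
time_s: 23.5
tool_pos: [0.6252, -0.0248, 0.2425]
tool_rot: [180.0, -0.0, -31.4]
force: [-0.6, -0.1, -3.6]
grip_width: 0.0353
grasp_force: 30.0
```

{"op": "apply_moves", "data": {"moves": [[0,0,0,0,0,0.07,0.2],[0,0,0,0,0,0.12,0.2],[0,0,0,0,0,0.147,0.2],[0,0,0,0,0,0.147,0.2],[0,0,0,0,0,0.147,0.2],[0,0,0,0,0,0.147,0.2],[0,0,0,0,0,0.147,0.2],[0,0,0,0,0,0.147,0.2],[0,0,0,0,0,0.147,0.2],[0,0,0,0,0,0.147,0.2],[0,0,0,0,0,0.147,0.2],[0,0,0,0,0,0.147,0.2]]}}

```text
time_s: 24.7
tool_pos: [0.6252, -0.0249, 0.2425]
tool_rot: [180.0, -0.0, -43.8]
force: [-0.2, -0.3, -3.0]
grip_width: 0.0354
grasp_force: 30.0
```

Run:
```python
from chk import *
print(np.round(o['qpos'],1),o['tool_pos'],o['tool_rot'],o['time_s'])
b=snap('scene','s8.png'); h=cv2.cvtColor(b,cv2.COLOR_RGB2HSV)
s=(h[:,:,1]<60)[238:264,298:328]; ys,xs=np.where(s); print('white',s.sum(),xs.mean()+298,ys.mean()+238)
yaw=o['tool_rot'][2]
plan([.625,-.025,.242,yaw],[(.58,-.13,.242,-20),(.55,-.25,.22,-20),(.536,-.313,.16,-20),(.536,-.313,.102,-20)])
```

```text
[  17.9   16.3  -22.4   84.6    6.2   80.3 -138.4] [ 0.62517766 -0.02485291  0.24251198] [ 1.79996260e+02 -3.46376189e-03 -4.37539708e+01] 24.7
white 514 311.6206225680934 251.12451361867704
[0.201 0.535 0.   ] wz -0.276 rows 3 OK
[0.064 0.615 0.11 ] wz -0.0 rows 3 OK
[0.042 0.32  0.3  ] wz -0.0 rows 2 OK
[ 0.   -0.    0.29] wz -0.0 rows 2 OK
```

All four windows shown on the expected pixel. Now the mat.

Run:
```python
from h import *
c=np.load('c1.npy',allow_pickle=True).item(); print('mat',onz('wrist',(98,146),.004,c))
plan([.625,-.025,.242,-43.9],[(.57,-.12,.242,-20),(.545,-.24,.23,-15),(.535,-.313,.14,-15)])
```

```text
mat [ 0.53606665 -0.31040685  0.004     ]
[0.131 0.533 0.   ] wz -0.278 rows 3 OK
[0.088 0.607 0.06 ] wz -0.058 rows 3 OK
[0.046 0.366 0.45 ] wz -0.0 rows 3 OK
```

{"op": "apply_moves", "data": {"moves": [[0.1,0.25,0,0,0,-0.1,0.2],[0.201,0.535,0,0,0,-0.2,0.2],[0.201,0.535,0,0,0,-0.276,0.2],[0.201,0.535,0,0,0,-0.276,0.2]]}}

```text
time_s: 25.15
tool_pos: [0.5785, -0.1357, 0.2425]
tool_rot: [179.8, -0.0, -20.4]
force: [-0.2, -0.5, -3.3]
grip_width: 0.0355
grasp_force: 30.0
```

{"op": "apply_moves", "data": {"moves": [[0.03,0.3,0.05,0,0,0,0.2],[0.064,0.615,0.11,0,0,0,0.2],[0.064,0.615,0.11,0,0,0,0.2],[0.064,0.615,0.11,0,0,0,0.2]]}}

```text
time_s: 25.55
tool_pos: [0.5477, -0.2553, 0.2192]
tool_rot: [179.8, 0.1, -20.6]
force: [-1.0, 1.0, -1.8]
grip_width: 0.0354
grasp_force: 30.0
```

{"op": "apply_moves", "data": {"moves": [[0.03,0.15,0.1,0,0,0,0.2],[0.038,0.31,0.3,0,0,0,0.2],[0.038,0.31,0.45,0,0,0,0.2],[0.038,0.31,0.5,0,0,0,0.2],[0.038,0.31,0.55,0,0,0,0.2],[0.038,0.31,0.55,0,0,0,0.2],[0.038,0.31,0.55,0,0,0,0.2]]}}

```text
time_s: 26.25
tool_pos: [0.5377, -0.3098, 0.1122]
tool_rot: [-180.0, -0.2, -19.9]
force: [-0.4, -0.5, -3.0]
grip_width: 0.0355
grasp_force: 30.0
```

Run:
```python
from h import *
o=env.get_obs(); c=viewer.get_calibration('wrist'); print(np.round(o['qpos'],1),o['tool_pos'],o['tool_rot'],o['time_s'],o['force'])
im=snap('wrist','w9.png'); t=snap('top','t9.png')
h=cv2.cvtColor(im,cv2.COLOR_RGB2HSV); m=(((h[:,:,0]>6)&(h[:,:,0]<16)&(h[:,:,1]>90))*255).astype(np.uint8)
k=cv2.findContours(m,0,1)[0]; k=max(k,key=cv2.contourArea)[:,0,:]; W=np.array([onz('wrist',p,.004,c)[:2] for p in k])
from scipy.optimize import least_squares
W=W[(np.hypot(*(W-[.536,-.311]).T)>.055)&(np.hypot(*(W-[.536,-.311]).T)<.075)]
s=least_squares(lambda v:np.hypot(*(W-v).T)-.065,[.536,-.311],loss='soft_l1',f_scale=.002); print(len(W),s.x)
```

```text
[ 40.   19.7 -15.1  94.9   5.5  65.9 -86.5] [ 0.53773496 -0.30982052  0.11223765] [-1.79997249e+02 -1.55728427e-01 -1.99277219e+01] 26.25 [-0.40113662 -0.4583195  -2.98415141]
368 [ 0.53628263 -0.31109961]
```

{"op": "apply_moves", "data": {"moves": [[0,0,0.03,0,0,0,0.2],[0,0,0.05,0,0,0,0.2],[0,0,0.058,0,0,0,0.2],[0,0,0.063,0,0,0,0.2],[0,0,0.068,0,0,0,0.2],[0,0,0.07,0,0,0,0.2],[0,0,0.07,0,0,0,0.2]]}}

```text
time_s: 27.05
tool_pos: [0.5368, -0.311, 0.0976]
tool_rot: [180.0, -0.1, -20.0]
force: [0.6, -0.9, 2.2]
grip_width: 0.0357
grasp_force: 30.0
```

Contact felt. Release and rise.

{"op": "apply_moves", "data": {"moves": [[0,0,0,0,0,0,0.45],[0,0,0,0,0,0,0.5],[0,0,0,0,0,0,0.6],[0,0,0,0,0,0,0.7],[0,0,0,0,0,0,0.7],[0,0,-0.1,0,0,0,0.7],[0,0,-0.3,0,0,0,0.7],[0,0,-0.6,0,0,0,0.7],[0,0,-0.9,0,0,0,0.7],[0,0,-0.9,0,0,0,0.7]], "grip_force": 5}}

```text
time_s: 28.05
tool_pos: [0.5378, -0.3115, 0.2828]
tool_rot: [179.9, -0.5, -20.0]
force: [1.0, 0.4, 1.0]
grip_width: 0.0609
grasp_force: 0.0
```

Run:
```python
from h import *
o=env.get_obs(); print(o['tool_pos'],o['time_s'],o['force'],o['grip_width'])
w=snap('wrist','w10.png'); s=snap('scene','s10.png')
m=np.hstack([cv2.resize(w,(533,400)),cv2.resize(s[150:350,150:283],(266,400))]); cv2.imwrite('pics/c10.png',m[:,:,::-1])
t=snap('top','t10.png')
for n in('pencil_cup','sanding_block','mold'): print(n,[np.round(d['location']).tolist() for d in boxes_of('top',n)][:1])
```

```text
[ 0.53781763 -0.31146144  0.28275286] 28.05 [1.00233278 0.42833931 1.04652345] 0.060944014710449974
pencil_cup [[431.0, 236.0]]
sanding_block [[376.0, 246.0]]
mold [[179.0, 162.0]]
```

View pics/c10.png

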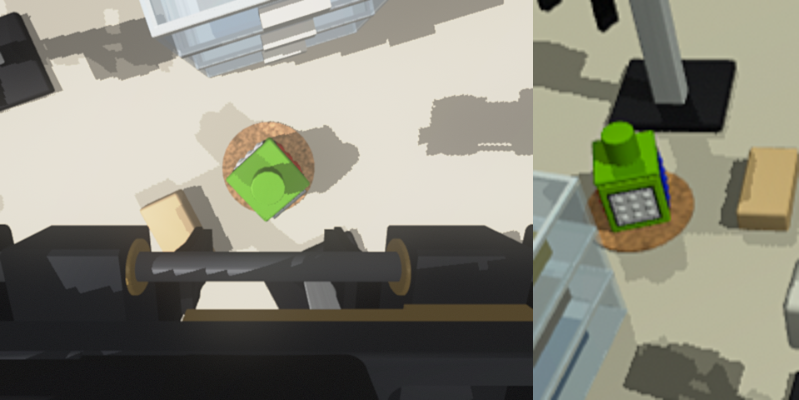

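The caddy stands upright and centred on the cork mat, at about (268,170) in the wrist half of the picture. The gripper is clear and the other things look unmoved, so I'm handing in.

```bash
python3 -c "
from cell import env
print(env.sign_off())"
```

```text
the job is handed in; nothing more can be done
None
```

The job is handed in at about 28 s: pedal pressed to its stop and sprung back, blue, yellow, red and white windows each shown square to the lens, and the caddy released upright on the cork mat. I saw no bumps and the bystanders looked unmoved, though the network misread the pencil cup in its last check.

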